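Half-turn light test of a bayonet LED module

TASK

Before this bedside lamp is put back together its LED module gets a light test: first push the test button on the control box fully down and let it come back up. Then stand the module all the way down in the lamp's sprung bayonet socket (grip bar in line with the two white marks), turn it clockwise seen from above to the green marks, halfway to the lock and before it clicks, and finish while still holding it there with the gripper, because the socket's spring would turn it back. Leave the mug, the clock and the glasses case where they are.

Things in the scene. Friction and masses are not known exactly. Their poses are not given: they have to be found in the camera images.
- lamp: Bedside lamp without shade, fixed to the table: an upright chrome square loop 150 mm wide (its y), 90 mm deep (x), 120 mm high, with a round black and brass bayonet socket 70 mm in diameter on top, its brass rim 140 mm above the table. Origin: centre of its underside; z up.
- lamp_socket (a point): Centre of the socket's inner floor, 124 mm above the table, 16 mm below the brass rim; axes as the lamp's. Bore 46 mm in diameter; its brass ledge, 6 mm thick, has two lug gaps 15 mm wide at +x and -x (white marks on the chrome beside them). Below the ledge is a lug channel 10 mm high, 62 mm in diameter. Turns only clockwise from the gaps (from +x to -y); a stop blocks the other way.
- half_mark (a point): Middle of one of the two green stripes on the chrome (the other is straight across), 47 mm from the socket's axis, pi/4 clockwise from a gap; the bar points at them at halfway. A return spring is met at about 0.18 rad with 0.05 N m, 0.09 N m here; let go, the module turns back. A sprung ball resists from about 1.05 rad, clicks near 1.3 rad and locks at the red marks (pi/2).
- module: LED module, about 0.12 kg, loose, upright: neck 40 mm in diameter, round white head 56 mm in diameter from 19 to 33 mm height, on it a grey grip bar 52 long (its x) x 22 mm wide up to 57 mm. Two brass lugs on the neck, 8 mm wide, 1 to 7 mm high, reach 28 mm from the axis at +x and -x, below the bar's ends; either fits either gap. Origin: centre of underside; at lamp_socket when home.
- module_dot (a point): The orange dot on top of the grip bar, 17 mm from the module's axis along its +x, 57 mm above its underside.
- control_box: White control box, 90 x 80 x 24 mm, fixed to the table, with a round blue push button in a black housing on top in its middle. Origin: centre of its underside, z up.
- test_button_top (a point): Centre of the top of the blue button, radius 16 mm, to be pressed straight down.
- test_button (a joint): How far the blue button is pressed: 0 up, 0.006 m fully down, which takes 5 N; it springs back.
- mug: Bystander: blue mug, 80 mm wide, 90 mm high, handle at its +y. Origin: centre of its underside.
- clock: Bystander: round red alarm clock, 84 mm wide, 90 mm high, 40 mm deep. Origin: centre of its underside.
- glasses_case: Bystander: black glasses case 60 x 150 (y) x 36 mm lying flat. Origin: centre of its underside.
Mind the look-alikes: they are no part of the job. Leave any brown or pink look-alike of the control_box alone. Leave any brown or purple look-alike of the module alone.

How it is judged:
By the outcome, as a careful person would: the job done as asked, in the order asked, and still so for the second after the job is handed in, while the arm keeps its last pose, push and grip.
It also fails if it takes over 72 s, if anything falls off the work surface, if the arm or the gripper's body presses on something with over 40 N, if the wrist force passes 120 N, or if a joint passes its speed limit or range.

ROBOT

A 7-joint arm with a two-finger parallel gripper is mounted at the origin on the work surface. World frame = base frame: x ahead of the robot, y to its left, z up, the work surface at z = 0. Lengths are in m, angles in rad, forces in N, time in s.
With the tool pointing down it reaches from about 0.425 to 0.975 m from the base axis. Payload 16.7 kg.
Tool frame: the origin (TCP) lies on the centre line of the jaws, within the pads' length; the fingertips stand 11 mm ahead of it and the grasp point (between the pads) lies 8 mm behind it (env.tcp_to_tips is the distance from the TCP to the fingertips, in m); z points along the fingers, y is the line along which they close (so a half turn about z gives the same grasp; the last joint's range is limited). The gripper opens to 85 mm and grips with 20 to 120 N. Pads are 22 mm wide; open, the fingers measure 114 mm over their backs; the gripper's body (76 mm by 85 mm) begins 54 mm behind the grasp point. The pads swing forward as they close: fully open they stand 13 mm farther back than shut.
Start: joints at [1.022, 0.426, 0.074, 1.606, -0.034, 1.111, -0.067], TCP at [0.263, -0.622, 0.222] pointing down, gripper open.
Joint ranges: [-2.85, 2.85], [-0.5, 2.14], [-1.23, 1.37], [0.21, 2.46], [-1.02, 4.16], [0.16, 2.05], [-2.73, 2.73]. Speed limits (rad/s): [1.89, 1.89, 2.39, 2.39, 3.01, 3.01, 3.01].

INTERFACE

Orientations are given as a unit quaternion [w, x, y, z].
In Python, from plant import env gives the robot as it stands.
- The arm moves only by the tool send_rows, never from a script. Its argument "increments" is a list of rows, each an object with "delta_pos": the shift along the world's x, y, z in units of 0.1 m (1.0 is 0.1 m), a list of three; "rotation": the turn, a rotation vector about the world's x, y, z in units of 0.5 rad (1.0 is 0.5 rad), a list of three; "gripper": the opening, from 0 (shut) to 1 (fully open). A call has 1 to 20 rows; each row shifts and turns the commanded pose from where the row before left it; what a row does not reach is not made up. A row lasts 1/12 s, in which the tool goes at most 41.7 mm and 7.16 degrees, less where a joint would pass 70% of its speed; a pose out of reach is approached as far as the arm can. A call with a number of a shift or a turn outside -1 to 1 is refused whole. A call with a gripper value outside its range is refused whole. The fingers move at their own pace and stop on an object; "force" is the grip in N (left out, the last holds). Time passes only in rows, so rows that do not move let the fingers close. It gives the time, the measured TCP pose, the force, the opening and the grip force at its end, in the units of the state.
- env.read_state(): the state, without advancing time (a new reading comes with each control period).
- env.snapshot(name): name is "scene" or "side" or "wrist"; returns a dict with "image" (400x640x3 uint8, red, green, blue), "z_map" (400x640 float32, m along the optical axis (not along the pixel's ray), 0 where there is no reading), "fovy" (degrees; the focal length in pixels is half the picture's height over the tangent of half this angle, whatever the lens; pixels are square), "cx", "cy" (the principal point, pixels), "dist_coeffs" ([k1, k2, p1, p2, k3] as OpenCV has them; the pictures are not rectified), "R" (3x3) and "t" (3): a world point X has camera coordinates R X + t. Camera axes: x right, y down, z forward; pixel columns grow to the right and rows downward; lengths in m; the calibration is good to about 2 mm. A picture is of the moment at which its call begins.
- env.finish_job(): hands the job in; it is judged then, once.
The state is a dict: "t": time; "q": joint angles; "qd": joint speeds; "joint_efforts": joint torques, N m; "ee_pos": TCP position; "ee_rot": TCP orientation; "contact_force": force on the tool from outside, world axes, zero at the start; "torque": the same for the moment, N m; "grip_width": opening from 0.0 (shut) to 1.0 (fully open); "finger_force": force on a finger pad.
Only numpy, scipy, OpenCV 4.12 (cv2) and the standard library are available. Lean on these libraries where they do the work, as an engineer would, in place of code of your own. Each camera call takes 0.05 s, during which the arm holds its last target. There are 200 camera calls.

## Working session

There is one attempt and no reset: what is moved stays moved. The work goes in short steps, Python scripts to look and compute and a tool call to move; the robot and the scene stay as the last step left them, time stands still between calls to the robot, and variables do not carry over. Pictures are saved under pics/ and viewed, at most 10 in all, crops included, and the job is handed in when it is done.

Besides the shell and the picture viewer there is one more tool, called after "Emit:" by a JSON object that holds its "op" and its "data". send_rows: Moves the arm, as the interface text tells. Shifts and turns lie within -1 to 1; 1 stands for 0.1 m of shift or 0.5 rad of turn. Its arguments: {"type":"object","properties":{"increments":{"type":"array"},"force":{"type":"number"}},"required":["increments"]}

```bash
mkdir -p pics; ls; cat > h.py <<'E'
import numpy as np, cv2
from plant import env
def snap(n):
    s=env.snapshot(n); h=s["image"].shape[0]
    f=h/2/np.tan(np.radians(s["fovy"])/2)
    s["K"]=np.array([[f,0,s["cx"]],[0,f,s["cy"]],[0,0,1]]); s["D"]=np.array(s["dist_coeffs"],float)
    s["R"]=np.array(s["R"]);s["t"]=np.array(s["t"]); return s
def ray(s,uv):
    p=cv2.undistortPoints(np.array(uv,float).reshape(-1,1,2),s["K"],s["D"]).reshape(-1,2)
    d=np.c_[p,np.ones(len(p))]
    return -s["R"].T@s["t"], d@s["R"]
def plane(s,uv,z):
    o,d=ray(s,uv); return o+d*((z-o[2])/d[:,2])[:,None]
def depth(s,uv):
    o,d=ray(s,uv); z=np.array([s["z_map"][int(round(v)),int(round(u))] for u,v in np.reshape(uv,(-1,2))])
    return o+d*z[:,None]
def proj(s,X):
    return cv2.projectPoints(np.array(X,float).reshape(-1,1,3),cv2.Rodrigues(s["R"])[0],s["t"],s["K"],s["D"])[0].reshape(-1,2)
def save(n,im,k=1): cv2.imwrite(f"pics/{n}.png",cv2.resize(im[:,:,::-1],None,fx=k,fy=k,interpolation=cv2.INTER_CUBIC))
E
python3 - <<'E'
from h import *
a=snap("scene");b=snap("side");w=snap("wrist")
save("scene0",a["image"],1.25);save("side0",b["image"],1.25);save("wrist0",w["image"])
for s in (a,b,w): print(-s["R"].T@s["t"],s["R"][2],s["fovy"],s["D"])
st=env.read_state();print({k:np.round(v,3) for k,v in st.items()},env.tcp_to_tips)
E
```

```text
pics
[ 1.31040919 -0.30428607  0.85077816] [-0.69966363  0.29219078 -0.65199337] 47.56618937275834 [-0.12642333  0.          0.          0.          0.        ]
[0.29281423 0.90925413 0.90019285] [ 0.17885532 -0.73032843 -0.65926561] 45.67551040258494 [0.01776855 0.         0.         0.         0.        ]
[ 0.32351514 -0.59588814  0.37383902] [-0.24578653 -0.10257641 -0.96388125] 65.14995904654076 [-0.01793581  0.          0.          0.          0.        ]
{'t': np.float64(0.15), 'q': array([ 1.021,  0.427,  0.074,  1.606, -0.034,  1.111, -0.067]), 'qd': array([-0.002, -0.004, -0.   , -0.003, -0.   , -0.001, -0.   ]), 'joint_efforts': array([ 4.0000e-03, -9.5032e+01,  3.7640e+00, -4.6376e+01,  1.9000e-02,
        8.0000e-03, -0.0000e+00]), 'ee_pos': array([ 0.263, -0.621,  0.221]), 'ee_rot': array([-0.001,  0.98 ,  0.199, -0.   ]), 'contact_force': array([-1.168,  0.003, -0.132]), 'torque': array([ 0.016,  0.004, -0.005]), 'finger_force': np.float64(0.0), 'grip_width': np.float64(0.998)} 0.011
```

View pics/scene0.png

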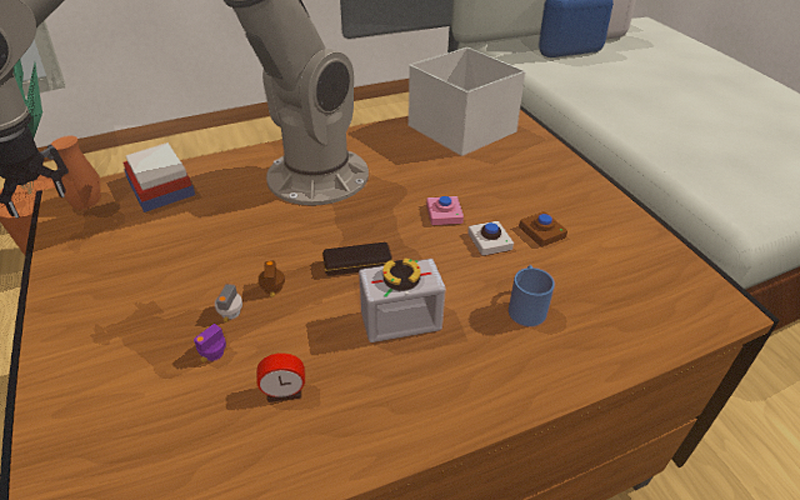

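View pics/side0.png

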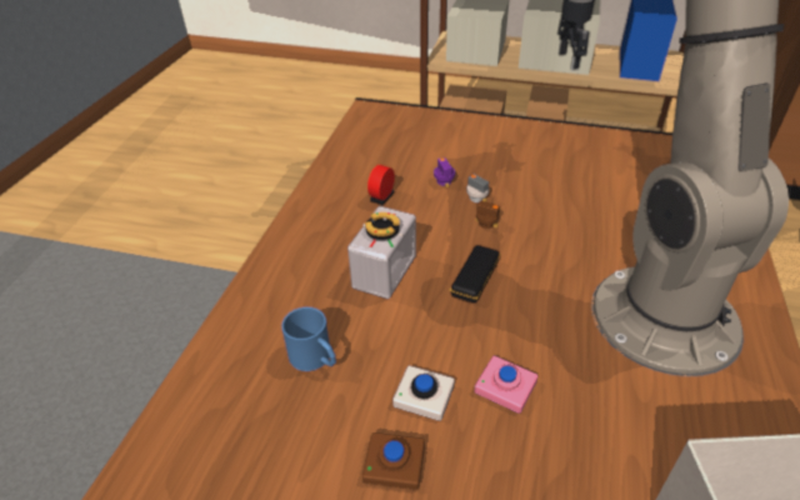

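Scene (shown at 1.25x): there are three boxes, pink (445,210), white (491,237) and brown (543,228). The white one with black housing fits. There are three modules, brown (271,278), white/grey (229,302) and purple (210,343). The white head with grey bar fits. The lamp socket is at (402,274), with the mug, clock and glasses case around it. I'll confirm in one enlarged crop while measuring.

```bash
python3 - <<'E'
from h import *
a=snap("scene");b=snap("side")
np.savez("s0.npz",a=a["image"],b=b["image"])
def crop(s,u,v,r=32): return cv2.resize(s["image"][v-r:v+r,u-r:u+r],(260,260),interpolation=cv2.INTER_CUBIC)
rows=[[crop(a,183,242,25),crop(a,322,220,40),crop(a,393,190)],[crop(b,383,151,25),crop(b,306,180,40),crop(b,339,310)]]
save("crops",np.vstack([np.hstack(r) for r in rows]))
def blobs(s,lo,hi,mn=3):
    hsv=cv2.cvtColor(s["image"],cv2.COLOR_RGB2HSV); m=cv2.inRange(hsv,lo,hi)
    n,l,st,c=cv2.connectedComponentsWithStats(m)
    return [(st[i,4],np.round(c[i],1)) for i in range(1,n) if st[i,4]>=mn]
for n,s in(("scene",a),("side",b)):
    print(n,"blue",[x for x in blobs(s,(105,150,60),(125,255,255),15)])
    print(n,"green",[x for x in blobs(s,(50,120,60),(85,255,255),3)])
    print(n,"brass",[x for x in blobs(s,(18,130,120),(32,255,255),10)])
    print(n,"orange",[x for x in blobs(s,(8,200,200),(17,255,255),3)])
    print(n,"red",[x for x in blobs(s,(0,200,100),(4,255,255),3)])
# depth-based points
def dbg(s,box,zlo,zhi):
    u0,u1,v0,v1=box; uv=np.array([(u,v) for v in range(v0,v1) for u in range(u0,u1) if s["z_map"][v,u]>0])
    P=depth(s,uv); k=(P[:,2]>zlo)&(P[:,2]<zhi); return P[k]
for n,s,box in(("scene module",a,(165,202,222,260)),("side module",b,(368,398,135,166)),("scene lamp",a,(285,360,195,240)),("side lamp",b,(275,337,160,205))):
    if "module" in n: zs=((0.05,0.07),(0.025,0.04),(0.004,0.07))
    else: zs=((0.135,0.145),(0.115,0.123))
    for z in zs:
        P=dbg(s,box,*z); 
        if len(P): print(n,z,len(P),P.mean(0).round(4),np.median(P,0).round(4),P.min(0).round(3),P.max(0).round(3))
E
```

```text
scene blue [(np.int32(45), array([356.1, 159.8])), (np.int32(45), array([436. , 174.4])), (np.int32(47), array([393. , 181.3]))]
scene green [(np.int32(3), array([18.3, 76. ])), (np.int32(3), array([332.7, 208.3])), (np.int32(4), array([313.5, 223.5])), (np.int32(11), array([309.9, 233.7]))]
scene brass [(np.int32(14), array([283.4,  84.7])), (np.int32(15), array([139.1, 118.9])), (np.int32(22), array([ 40.9, 131.1])), (np.int32(43), array([  2.2, 192.1])), (np.int32(42), array([  8.7, 195. ])), (np.int32(11), array([ 16.9, 204.3])), (np.int32(116), array([330. , 215.2])), (np.int32(176), array([  8.7, 223.3])), (np.int32(120), array([312.1, 217.4])), (np.int32(15), array([ 12.1, 240.3])), (np.int32(1170), array([618.3, 293.3])), (np.int32(19), array([  3.9, 286.4])), (np.int32(183), array([  1.9, 325.3])), (np.int32(12), array([618.8, 327.6])), (np.int32(100), array([585., 338.])), (np.int32(39), array([570.5, 342.9])), (np.int32(34), array([601.2, 346.2])), (np.int32(56), array([575.2, 353.1])), (np.int32(10), array([595. , 350.8])), (np.int32(1019), array([564.2, 379.7])), (np.int
[... 1601 characters left out ...]
.4353 -0.2973  0.0324] [ 0.4363 -0.296   0.0324] [ 0.408 -0.32   0.025] [ 0.462 -0.28   0.04 ]
side module (0.004, 0.07) 364 [ 0.4284 -0.2868  0.0407] [ 0.4294 -0.2969  0.0441] [ 0.375 -0.427  0.004] [ 0.49  -0.205  0.061]
scene lamp (0.135, 0.145) 272 [0.5909 0.005  0.1395] [0.5926 0.009  0.1397] [ 0.555 -0.03   0.135] [0.624 0.04  0.143]
scene lamp (0.115, 0.123) 1093 [0.5977 0.0008 0.1196] [ 0.6022 -0.01    0.1198] [ 0.536 -0.073  0.115] [0.645 0.083 0.123]
side lamp (0.135, 0.145) 217 [0.587  0.0079 0.1389] [0.5877 0.0123 0.1389] [ 0.552 -0.029  0.135] [0.622 0.042 0.144]
side lamp (0.115, 0.123) 799 [0.5841 0.0225 0.1192] [0.5827 0.0396 0.1191] [ 0.532 -0.072  0.115] [0.638 0.084 0.123]
```

View pics/crops.png

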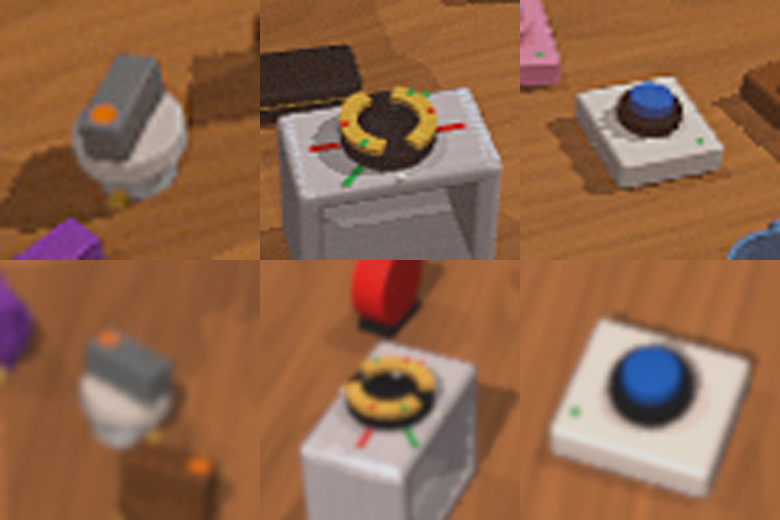

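The crops confirm it: white head with grey bar and orange dot (left), lamp socket with green and red marks (middle), white box with blue button in black housing (right).

```bash
python3 - <<'E'
from h import *
a=snap("scene");b=snap("side")
def tri(ua,ub):
    oa,da=ray(a,ua);ob,db=ray(b,ub);da=da[0]/np.linalg.norm(da);db=db[0]/np.linalg.norm(db)
    t=np.linalg.lstsq(np.c_[da,-db],ob-oa,rcond=None)[0];p,q=oa+t[0]*da,ob+t[1]*db
    return (p+q)/2,np.linalg.norm(p-q)
for n,u,v in(("button",(393,181.3),(338.9,306.3)),):print(n,tri(u,v))
print("btn depth",depth(a,[(393,180)]),depth(b,[(339,305)]), "box top z",depth(a,[(380,190),(404,196)]),depth(b,[(327,320)]))
for z in (.035,.04,.045): print(z,plane(a,[(393,181.3)],z).round(4),plane(b,[(338.9,306.3)],z).round(4))
# box top face yaw & centre (side view): white mask
for n,s,(u0,u1,v0,v1) in(("scene",a,(370,415,170,206)),("side",b,(310,370,288,336))):
    hsv=cv2.cvtColor(s["image"],cv2.COLOR_RGB2HSV)
    uv=np.array([(u,v) for v in range(v0,v1) for u in range(u0,u1) if s["z_map"][v,u]>0 and hsv[v,u,1]<70 and hsv[v,u,2]>120])
    P=depth(s,uv);P=P[abs(P[:,2]-.024)<.004]
    print("box",n,cv2.minAreaRect(P[:,:2].astype(np.float32)*1000),np.median(P[:,2]))
print("marks scene red",plane(a,[(340.1,218.6),(301.2,224.8)],.12).round(4),"green",plane(a,[(309.9,233.7)],.12).round(4))
# ring circle: points at z>.13 & brass colour on plane 0.14
for n,s,(u0,u1,v0,v1) in(("scene",a,(295,350,200,235)),("side",b,(280,330,160,205))):
    hsv=cv2.cvtColor(s["image"],cv2.COLOR_RGB2HSV)
    m=cv2.inRange(hsv,(15,120,90),(34,255,255));m2=np.zeros_like(m);m2[v0:v1,u0:u1]=m[v0:v1,u0:u1]
    pts=np.argwhere(m2)[:,::-1]; P=plane(s,pts,.14)[:,:2]
    (x,y),r=cv2.minEnclosingCircle(P.astype(np.float32)*1000); h=cv2.convexHull(P.astype(np.float32)*1000)
    M=cv2.moments(h); print("ring",n,x,y,r,"hull",M["m10"]/M["m00"],M["m01"]/M["m00"],len(pts))
for n,s,(u0,u1,v0,v1) in(("scene",a,(168,200,222,258)),("side",b,(370,396,136,165))):
    hsv=cv2.cvtColor(s["image"],cv2.COLOR_RGB2HSV)
    dot=cv2.inRange(hsv,(4,140,120),(20,255,255)); dot=np.argwhere(dot[v0:v1,u0:u1])[:,::-1]+(u0,v0)
    Pd=plane(s,dot,.057)
    uv=np.array([(u,v) for v in range(v0,v1) for u in range(u0,u1) if s["z_map"][v,u]>0])
    P=depth(s,uv);Q=P[(P[:,2]>.053)&(P[:,2]<.061)&(hsv[uv[:,1],uv[:,0],1]<90)]
    print("dot",n,len(dot),np.median(dot,0),np.median(Pd,0).round(4)); print(" bar",len(Q),cv2.minAreaRect(Q[:,:2].astype(np.float32)*1000),Q.mean(0).round(4))
    print(" dot px",depth(s,np.median(dot,0)).round(4))
E
```

```text
button (array([0.42917503, 0.3010567 , 0.04183727]), np.float64(0.0018766417890431208))
btn depth [[0.42747136 0.30054259 0.04617564]] [[0.4298377  0.30081867 0.0451259 ]] box top z [[0.42887293 0.25925686 0.02209174]
 [0.47686074 0.3124852  0.01986264]] [[0.44947347 0.33030698 0.02449819]]
0.035 [[0.4207 0.3058 0.035 ]] [[0.4309 0.297  0.035 ]]
0.04 [[0.4262 0.3021 0.04  ]] [[0.4301 0.3005 0.04  ]]
0.045 [[0.4316 0.2983 0.045 ]] [[0.4293 0.3041 0.045 ]]
box scene ((431.98333740234375, 297.49481201171875), (80.03071594238281, 92.99015808105469), 83.70571899414062) 0.023821567681592104
box side ((429.4722595214844, 301.2131652832031), (80.00484466552734, 89.78169250488281), 84.72914123535156) 0.023354135375810547
marks scene red [[ 0.5938  0.0521  0.12  ]
 [ 0.5793 -0.0415  0.12  ]] green [[ 0.6147 -0.0336  0.12  ]]
ring scene 568.1602172851562 18.179412841796875 64.03158569335938 hull 576.932874522945 12.638436069758415 299
ring side 590.2758178710938 11.160347938537598 39.761863708496094 hull 586.972428736367 10.523366038312263 273
dot scene 532 [187. 232.] [ 0.4286 -0.2996  0.057 ]
 bar 109 ((435.9278564453125, -314.6086120605469), (22.592012405395508, 53.204368591308594), 58.24831771850586) [ 0.4358 -0.3131  0.0564]
 dot px [[ 0.427  -0.2963  0.0507]]
dot side 351 [384. 145.] [ 0.4316 -0.3011  0.057 ]
 bar 63 ((420.2450866699219, -280.24554443359375), (41.39397430419922, 103.19854736328125), 23.394371032714844) [ 0.4294 -0.304   0.056 ]
 dot px [[ 0.4288 -0.3057  0.0557]]
```

Measured: button (0.430, 0.3005, ~0.045), module (0.436, -0.314) with bar at about -32°, lamp (0.587, 0.006) with yaw about -9°. Sizes, heights and reach agree. First I travel towards the button, turning the tool to 148° on the way.

Emit:
{"op": "send_rows", "data": {"increments": [{"delta_pos":[0.18,0.31,0.04],"rotation":[0,0,0.22],"gripper":0.5},{"delta_pos":[0.18,0.31,0.04],"rotation":[0,0,0.22],"gripper":0.5},{"delta_pos":[0.18,0.31,0.04],"rotation":[0,0,0.22],"gripper":0.5},{"delta_pos":[0.18,0.31,0.04],"rotation":[0,0,0.22],"gripper":0.5},{"delta_pos":[0.18,0.31,0.04],"rotation":[0,0,0.22],"gripper":0.5},{"delta_pos":[0.18,0.31,0.04],"rotation":[0,0,0.22],"gripper":0.5},{"delta_pos":[0.18,0.31,0.04],"rotation":[0,0,0.22],"gripper":0.5},{"delta_pos":[0.18,0.31,0.04],"rotation":[0,0,0.22],"gripper":0.5},{"delta_pos":[0.18,0.31,0.04],"rotation":[0,0,0.22],"gripper":0.5},{"delta_pos":[0.18,0.31,0.04],"rotation":[0,0,0.22],"gripper":0.5},{"delta_pos":[0,0,0],"rotation":[0,0,0.22],"gripper":0.5},{"delta_pos":[0,0,0],"rotation":[0,0,0.22],"gripper":0.5},{"delta_pos":[0,0,0],"rotation":[0,0,0.22],"gripper":0.5},{"delta_pos":[0,0,0],"rotation":[0,0,0.22],"gripper":0.5},{"delta_pos":[0,0,0],"rotation":[0,0,0.22],"gripper":0.5},{"delta_pos":[0,0,0],"rotation":[0,0,0.22],"gripper":0.5},{"delta_pos":[0,0,0],"rotation":[0,0,0.22],"gripper":0.5},{"delta_pos":[0,0,0],"rotation":[0,0,0.22],"gripper":0.5},{"delta_pos":[0,0,0],"rotation":[0,0,0.22],"gripper":0.5},{"delta_pos":[0,0,0],"rotation":[0,0,0.22],"gripper":0.5}]}}

```text
t: 2.02
ee_pos: [0.4426, -0.3117, 0.2617]
ee_rot: [-0.0, 0.265, 0.964, -0.0]
contact_force: [1.0, 0.1, -0.9]
grip_width: 0.499
finger_force: 0.0
```

```bash
cat >> h.py <<'E'
def bar(s,box,zlo=.05,zhi=.064,z=.057):
    u0,u1,v0,v1=box; hsv=cv2.cvtColor(s["image"],cv2.COLOR_RGB2HSV)
    uv=np.array([(u,v) for v in range(v0,v1) for u in range(u0,u1) if s["z_map"][v,u]>0])
    P=depth(s,uv);k=(P[:,2]>zlo)&(P[:,2]<zhi);Q=plane(s,uv[k],z)
    return Q,uv[k],hsv[uv[k][:,1],uv[k][:,0]]
E
python3 - <<'E'
from h import *
w=snap("wrist");save("wrist1",w["image"]);st=env.read_state();print(np.round(st["q"],3),st["ee_pos"])
c=proj(w,[[.436,-.3145,.057]])[0];print(c)
u,v=c.astype(int);r=60
Q,uv,h=bar(w,(max(u-r,0),min(u+r,640),max(v-r,0),min(v+r,400)))
print(len(Q),cv2.minAreaRect(Q[:,:2].astype(np.float32)*1000),Q.mean(0))
d=Q[(h[:,1]>150)];print("dot",len(d),np.median(d,0),"uv",uv[h[:,1]>150].mean(0))
E
```

```text
[ 0.844  0.198 -0.399  1.838  0.085  1.122  1.458] [ 0.44266619 -0.31173874  0.26172945]
[310.40899591 166.03284204]
912 ((420.0028076171875, -285.50537109375), (44.12400436401367, 117.21630859375), 25.225004196166992) [ 0.43200799 -0.30969294  0.057     ]
dot 128 [ 0.44498916 -0.32024817  0.057     ] uv [331.890625 151.046875]
```

View pics/wrist1.png

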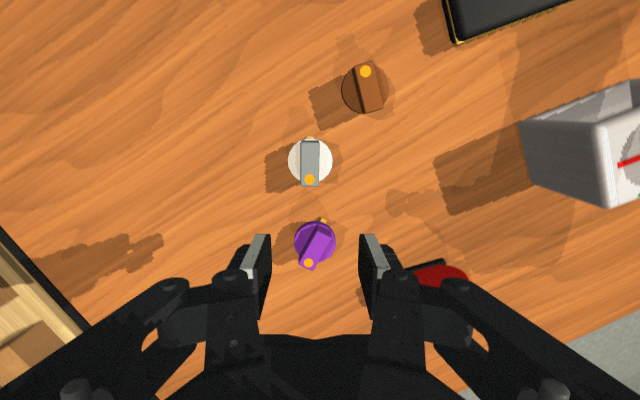

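The wrist view shows the white/grey module at (310,162) with its orange dot at (309,180). Purple is at (314,243) and brown at (362,88). The bar lies nearly upright in the image, so the yaw suits. I'll measure it from a tight grey mask and go on to the button.

```bash
python3 - <<'E'
from h import *
w=snap("wrist")
Q,uv,h=bar(w,(290,335,134,196),.052,.062)
k=(h[:,1]<60)&(h[:,2]<190)|(h[:,1]>180); Q=Q[k]
m=np.median(Q,0);Q=Q[np.linalg.norm(Q-m,axis=1)<.032]
print(len(Q),cv2.minAreaRect(Q[:,:2].astype(np.float32)*1000),Q.mean(0))
x=Q[:,:2]-Q[:,:2].mean(0);ev=np.linalg.eigh(x.T@x/len(x));print(np.degrees(np.arctan2(*ev[1][::-1,1])),np.sqrt(12*ev[0]))
print("dot",plane(w,[(309.3,180)],.057))
E
```

```text
797 ((433.28338623046875, -314.2572021484375), (21.729658126831055, 50.29857635498047), 59.1019401550293) [ 0.43205425 -0.31381094  0.057     ]
147.82073101652557 [0.02210731 0.05009315]
dot [[ 0.44962018 -0.32402216  0.057     ]]
```

Emit:
{"op": "send_rows", "data": {"increments": [{"delta_pos":[0.06,0.32,0],"rotation":[0,0,0],"gripper":0},{"delta_pos":[0.06,0.32,0],"rotation":[0,0,0],"gripper":0},{"delta_pos":[0.06,0.32,0],"rotation":[0,0,0],"gripper":0},{"delta_pos":[0.06,0.32,0],"rotation":[0,0,0],"gripper":0},{"delta_pos":[0.06,0.32,0],"rotation":[0,0,0],"gripper":0},{"delta_pos":[0.06,0.32,0],"rotation":[0,0,0],"gripper":0},{"delta_pos":[0.06,0.32,0],"rotation":[0,0,0],"gripper":0},{"delta_pos":[0,0.32,0],"rotation":[0,0,0],"gripper":0},{"delta_pos":[0,0.32,0],"rotation":[0,0,0],"gripper":0},{"delta_pos":[0,0.32,0],"rotation":[0,0,0],"gripper":0},{"delta_pos":[0,0.32,0],"rotation":[0,0,0],"gripper":0},{"delta_pos":[0,0.32,0],"rotation":[0,0,0],"gripper":0},{"delta_pos":[-0.08,0.32,0],"rotation":[0,0,0],"gripper":0},{"delta_pos":[-0.08,0.32,0],"rotation":[0,0,0],"gripper":0},{"delta_pos":[-0.08,0.32,0],"rotation":[0,0,0],"gripper":0},{"delta_pos":[-0.08,0.32,-0.2],"rotation":[0,0,0],"gripper":0},{"delta_pos":[-0.08,0.32,-0.2],"rotation":[0,0,0],"gripper":0},{"delta_pos":[-0.08,0.32,-0.3],"rotation":[0,0,0],"gripper":0},{"delta_pos":[-0.07,0.32,-0.3],"rotation":[0,0,0],"gripper":0},{"delta_pos":[0,0,0],"rotation":[0,0,0],"gripper":0}]}}

```text
t: 3.78
ee_pos: [0.4265, 0.2966, 0.1613]
ee_rot: [-0.003, 0.267, 0.964, -0.001]
contact_force: [-2.5, -0.5, -1.4]
grip_width: 0.001
finger_force: 0.0
```

Emit:
{"op": "send_rows", "data": {"increments": [{"delta_pos":[0.035,0.04,-0.25],"rotation":[0,0,0],"gripper":0},{"delta_pos":[0,0,-0.25],"rotation":[0,0,0],"gripper":0},{"delta_pos":[0,0,-0.25],"rotation":[0,0,0],"gripper":0},{"delta_pos":[0,0,-0.2],"rotation":[0,0,0],"gripper":0},{"delta_pos":[0,0,-0.05],"rotation":[0,0,0],"gripper":0},{"delta_pos":[0,0,0],"rotation":[0,0,0],"gripper":0},{"delta_pos":[0,0,0],"rotation":[0,0,0],"gripper":0}]}}

```text
t: 4.37
ee_pos: [0.4344, 0.2965, 0.0663]
ee_rot: [0.0, 0.268, 0.963, 0.0]
contact_force: [-0.2, 0.9, 1.5]
grip_width: -0.001
finger_force: 0.0
```

```bash
python3 - <<'E'
from h import *
s=snap("side");save("press",s["image"][240:370,260:440],4)
print(env.read_state()["contact_force"])
E
```

```text
[-0.02135912 -0.61749534 -0.10090755]
```

View pics/press.png

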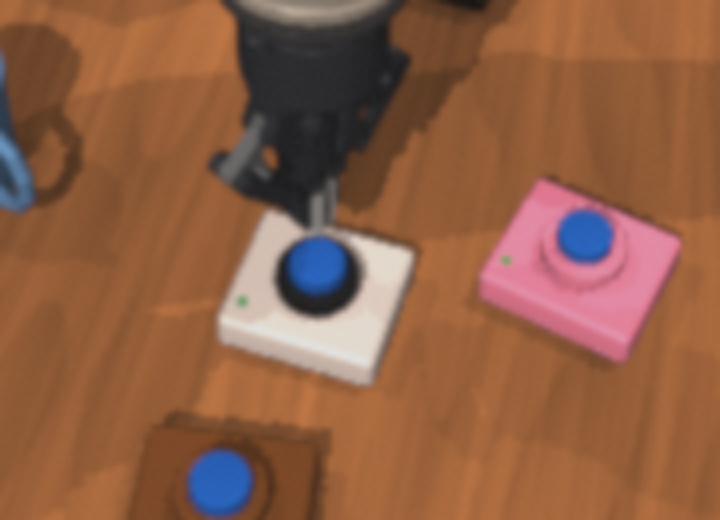

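The fingertips hover about 1 cm above the blue button (318,265 in the crop), slightly to the far side. I shift 4 mm and lower.

Emit:
{"op": "send_rows", "data": {"increments": [{"delta_pos":[-0.04,0.04,0],"rotation":[0,0,0],"gripper":0},{"delta_pos":[0,0,-0.06],"rotation":[0,0,0],"gripper":0},{"delta_pos":[0,0,-0.04],"rotation":[0,0,0],"gripper":0},{"delta_pos":[0,0,-0.02],"rotation":[0,0,0],"gripper":0},{"delta_pos":[0,0,0],"rotation":[0,0,0],"gripper":0},{"delta_pos":[0,0,0],"rotation":[0,0,0],"gripper":0}]}}

```text
t: 4.92
ee_pos: [0.4301, 0.3001, 0.0534]
ee_rot: [-0.0, 0.268, 0.964, -0.0]
contact_force: [0.8, 0.8, 0.4]
grip_width: -0.002
finger_force: 0.0
```

Emit:
{"op": "send_rows", "data": {"increments": [{"delta_pos":[0,0,-0.02],"rotation":[0,0,0],"gripper":0},{"delta_pos":[0,0,-0.02],"rotation":[0,0,0],"gripper":0},{"delta_pos":[0,0,0],"rotation":[0,0,0],"gripper":0},{"delta_pos":[0,0,0],"rotation":[0,0,0],"gripper":0}]}}

```text
t: 5.25
ee_pos: [0.4301, 0.3001, 0.0494]
ee_rot: [-0.0, 0.268, 0.964, -0.0]
contact_force: [-0.4, 0.4, 0.8]
grip_width: -0.002
finger_force: 0.0
```

Emit:
{"op": "send_rows", "data": {"increments": [{"delta_pos":[0,0,-0.02],"rotation":[0,0,0],"gripper":0},{"delta_pos":[0,0,-0.01],"rotation":[0,0,0],"gripper":0},{"delta_pos":[0,0,0],"rotation":[0,0,0],"gripper":0},{"delta_pos":[0,0,0],"rotation":[0,0,0],"gripper":0}]}}

```text
t: 5.58
ee_pos: [0.4301, 0.3001, 0.0464]
ee_rot: [-0.0, 0.268, 0.964, -0.0]
contact_force: [-0.4, 0.0, 0.3]
grip_width: 0.003
finger_force: 0.0
```

Emit:
{"op": "send_rows", "data": {"increments": [{"delta_pos":[0,0,-0.02],"rotation":[0,0,0],"gripper":0},{"delta_pos":[0,0,0],"rotation":[0,0,0],"gripper":0},{"delta_pos":[0,0,0],"rotation":[0,0,0],"gripper":0}]}}

```text
t: 5.83
ee_pos: [0.4301, 0.3001, 0.0444]
ee_rot: [-0.0, 0.268, 0.964, -0.0]
contact_force: [-0.5, -0.0, -0.2]
grip_width: 0.001
finger_force: 0.0
```

```bash
python3 - <<'E'
from h import *
s=snap("side");f=np.vstack
save("press2",s["image"][270:350,300:410],6)
for i in range(6):
  snap("side"); print(env.read_state()["contact_force"].round(2) if 0 else np.round(env.read_state()["contact_force"],2))
E
```

```text
[ 0.49 -0.18  0.37]
[-0.15 -0.19  0.95]
[-0.56 -0.3   0.06]
[-0.62  0.17  0.1 ]
[ 0.37 -0.31 -0.26]
[-0.16 -0.3   0.57]
```

View pics/press2.png

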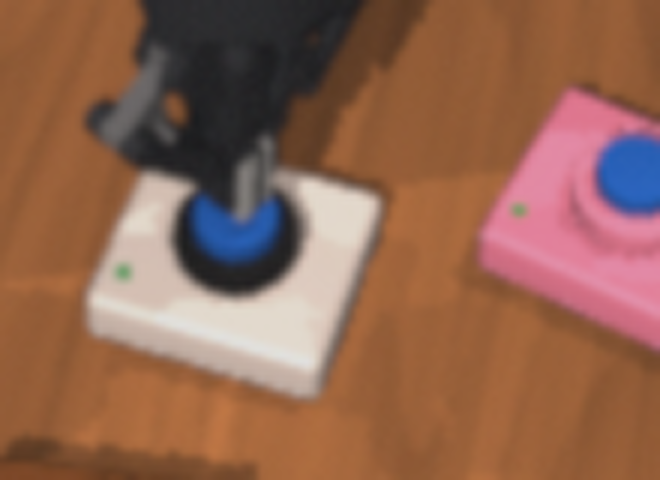

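The fingertip stands over the button's middle (243,215), apparently at or very near its top, with no force yet. I continue in small steps.

Emit:
{"op": "send_rows", "data": {"increments": [{"delta_pos":[0,0,-0.015],"rotation":[0,0,0],"gripper":0},{"delta_pos":[0,0,-0.015],"rotation":[0,0,0],"gripper":0},{"delta_pos":[0,0,0],"rotation":[0,0,0],"gripper":0},{"delta_pos":[0,0,0],"rotation":[0,0,0],"gripper":0}]}}

```text
t: 6.52
ee_pos: [0.4301, 0.3001, 0.0414]
ee_rot: [-0.0, 0.268, 0.964, -0.0]
contact_force: [0.0, -0.2, 0.4]
grip_width: -0.002
finger_force: 0.0
```

```bash
python3 - <<'E'
from h import *
F=[]
for i in range(8):
  s=snap("side"); F.append(env.read_state()["contact_force"])
print(np.mean(F,0))
hsv=cv2.cvtColor(s["image"],cv2.COLOR_RGB2HSV);m=cv2.inRange(hsv,(105,150,60),(125,255,255))[285:325,320:360]
o=cv2.inRange(cv2.cvtColor(np.load("s0.npz")["b"],cv2.COLOR_RGB2HSV),(105,150,60),(125,255,255))[285:325,320:360]
for k in(o,m): v,u=np.nonzero(k);print(len(v),v.min()+285,v.max()+285,u.min()+320,u.max()+320)
E
```

```text
[-0.00914694  0.04576469  0.01550908]
172 300 313 332 346
104 303 313 332 346
```

Emit:
{"op": "send_rows", "data": {"increments": [{"delta_pos":[0,0,-0.015],"rotation":[0,0,0],"gripper":0},{"delta_pos":[0,0,-0.015],"rotation":[0,0,0],"gripper":0},{"delta_pos":[0,0,0],"rotation":[0,0,0],"gripper":0},{"delta_pos":[0,0,0],"rotation":[0,0,0],"gripper":0}]}}

```text
t: 7.25
ee_pos: [0.4301, 0.3001, 0.0384]
ee_rot: [-0.0, 0.268, 0.964, -0.0]
contact_force: [0.2, 0.3, 0.4]
grip_width: -0.001
finger_force: 0.0
```

```bash
python3 - <<'E'
from h import *
F=[]
for i in range(8):
  s=snap("side"); F.append(env.read_state()["contact_force"])
print(np.mean(F,0))
m=cv2.inRange(cv2.cvtColor(s["image"],cv2.COLOR_RGB2HSV),(105,150,60),(125,255,255))[285:325,320:360]
v,u=np.nonzero(m);print(len(v),v.min()+285,v.max()+285,u.min()+320,u.max()+320)
# finger tip heights: points near tool axis
uv=[(u,v) for v in range(285,330) for u in range(320,362)];P=depth(s,uv)
k=np.hypot(P[:,0]-.43,P[:,1]-.30)<.02
for p,(u,v) in sorted(zip(P[k].round(3).tolist(),np.array(uv)[k].tolist()),key=lambda x:x[1][1]):
    if u in(338,340,342): print(u,v,p,s["image"][v,u])
E
```

```text
[-0.05691002  0.38159073  0.13482771]
91 304 313 332 346
342 287 [0.421, 0.316, 0.129] [35 34 36]
342 290 [0.42, 0.317, 0.12] [36 34 36]
342 291 [0.42, 0.317, 0.117] [35 34 36]
338 293 [0.428, 0.32, 0.111] [39 39 40]
342 293 [0.422, 0.31, 0.101] [37 37 38]
338 294 [0.428, 0.318, 0.106] [38 38 39]
342 294 [0.422, 0.31, 0.097] [50 48 49]
338 295 [0.428, 0.32, 0.105] [39 36 39]
340 295 [0.425, 0.315, 0.1] [35 34 36]
342 295 [0.421, 0.31, 0.095] [57 55 56]
338 296 [0.428, 0.319, 0.101] [37 37 38]
340 296 [0.425, 0.312, 0.092] [38 38 40]
342 296 [0.421, 0.312, 0.094] [54 52 53]
338 297 [0.428, 0.317, 0.095] [37 37 38]
340 297 [0.425, 0.315, 0.094] [46 46 47]
342 297 [0.422, 0.309, 0.086] [61 59 58]
338 298 [0.428, 0.319, 0.094] [37 36 38]
340 298 [0.425, 0.315, 0.089] [68 66 66]
342 298 [0.422, 0.307, 0.08] [80 77 76]
338 299 [0.43, 0.312, 0.081] [42 40 41]
340 299 [0.425, 0.311, 0.081] [97 95 93]
342 299 [0.421, 0.31, 0.081] [91 88 86]
338 300 [0.429, 0.313, 0.078] [48 46 48]
340 300 [0.426, 0.31, 0.077] [119 115 112]
342 300 [0.422, 0.307, 0.073] [94 91 89]
338 301 [0.429, 0.313, 0.075]
[... 1097 characters left out ...]
7] [ 41  92 173]
338 310 [0.429, 0.314, 0.045] [ 40  90 169]
340 310 [0.425, 0.313, 0.045] [ 41  92 172]
342 310 [0.42, 0.313, 0.047] [ 36  85 160]
338 311 [0.429, 0.313, 0.041] [ 36  84 158]
340 311 [0.425, 0.313, 0.041] [ 35  81 153]
342 311 [0.421, 0.312, 0.041] [ 33  73 136]
338 312 [0.429, 0.314, 0.038] [ 34  75 140]
340 312 [0.425, 0.313, 0.038] [ 33  71 131]
342 312 [0.421, 0.311, 0.037] [ 33  62 111]
338 313 [0.429, 0.316, 0.037] [ 34  59 103]
340 313 [0.424, 0.315, 0.037] [36 56 93]
342 313 [0.421, 0.312, 0.034] [36 46 70]
338 314 [0.428, 0.317, 0.035] [36 43 59]
340 314 [0.424, 0.315, 0.033] [38 41 52]
342 314 [0.42, 0.315, 0.035] [37 37 41]
340 315 [0.424, 0.318, 0.034] [38 38 38]
```

```bash
python3 - <<'E'
from h import *
st=env.read_state();print(st["ee_pos"],st["ee_rot"])
w=snap("wrist");save("wrist2",w["image"])
uv=np.array([(u,v) for v in range(0,400,2) for u in range(200,440,2) if w["z_map"][v,u]>0]);P=depth(w,uv)
k=np.hypot(P[:,0]-.43,P[:,1]-.30)<.05
for lo in np.arange(.02,.14,.01):
    q=k&(P[:,2]>=lo)&(P[:,2]<lo+.01)
    if q.any(): print(round(lo,3),q.sum(),P[q].mean(0).round(3),uv[q].mean(0).round(0))
print(proj(w,[[.43,.30,.027],[.43,.30,.045],[.43,.30,.05]]))
E
```

```text
[0.43017391 0.30018694 0.03854846] [-8.35769126e-06  2.67638565e-01  9.63519382e-01 -3.87413980e-06]
0.02 2696 [0.417 0.307 0.024] [314. 206.]
0.03 608 [0.42  0.304 0.036] [313. 222.]
0.04 255 [0.42  0.304 0.045] [312. 230.]
0.05 61 [0.421 0.305 0.057] [315. 239.]
0.06 140 [0.421 0.304 0.065] [313. 247.]
0.07 170 [0.421 0.305 0.075] [315. 257.]
0.08 215 [0.424 0.303 0.086] [314. 278.]
0.09 623 [0.422 0.303 0.096] [313. 288.]
0.1 1507 [0.425 0.303 0.105] [317. 310.]
0.11 886 [0.423 0.309 0.115] [334. 319.]
0.12 930 [0.416 0.308 0.126] [317. 328.]
0.13 1626 [0.417 0.307 0.135] [317. 361.]
[[315.92890294 234.0918985 ]
 [316.09428717 247.75243306]
 [316.14678421 252.08968556]]
```

View pics/wrist2.png

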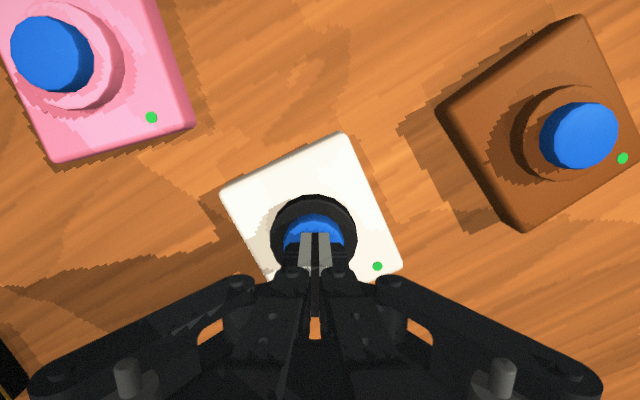

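The wrist view shows the shut fingertips over the middle of the white box's blue button (315,235). The depth puts the tips near z≈0.052, still above the button top at 0.046. I keep lowering by touch.

Emit:
{"op": "send_rows", "data": {"increments": [{"delta_pos":[0,0,-0.015],"rotation":[0,0,0],"gripper":0},{"delta_pos":[0,0,-0.015],"rotation":[0,0,0],"gripper":0},{"delta_pos":[0,0,-0.01],"rotation":[0,0,0],"gripper":0},{"delta_pos":[0,0,0],"rotation":[0,0,0],"gripper":0},{"delta_pos":[0,0,0],"rotation":[0,0,0],"gripper":0}]}}

```text
t: 8.12
ee_pos: [0.4303, 0.3003, 0.0346]
ee_rot: [0.0, 0.268, 0.964, 0.0]
contact_force: [0.1, -0.3, 3.0]
grip_width: -0.0
finger_force: 1.2
```

Emit:
{"op": "send_rows", "data": {"increments": [{"delta_pos":[0,0,-0.015],"rotation":[0,0,0],"gripper":0},{"delta_pos":[0,0,-0.01],"rotation":[0,0,0],"gripper":0},{"delta_pos":[0,0,0],"rotation":[0,0,0],"gripper":0},{"delta_pos":[0,0,0],"rotation":[0,0,0],"gripper":0}]}}

```text
t: 8.45
ee_pos: [0.4302, 0.3002, 0.032]
ee_rot: [0.0, 0.268, 0.964, 0.0]
contact_force: [1.4, 0.4, 4.1]
grip_width: -0.001
finger_force: 1.9
```

Emit:
{"op": "send_rows", "data": {"increments": [{"delta_pos":[0,0,-0.015],"rotation":[0,0,0],"gripper":0},{"delta_pos":[0,0,-0.01],"rotation":[0,0,0],"gripper":0},{"delta_pos":[0,0,0],"rotation":[0,0,0],"gripper":0},{"delta_pos":[0,0,0],"rotation":[0,0,0],"gripper":0}]}}

```text
t: 8.78
ee_pos: [0.4304, 0.3003, 0.0302]
ee_rot: [0.0, 0.268, 0.964, 0.0]
contact_force: [-3.6, -3.8, 22.0]
grip_width: 0.0
finger_force: 10.7
```

22 N with a hard stop, so the button is fully down. Now I lift and travel back to above the module.

Emit:
{"op": "send_rows", "data": {"increments": [{"delta_pos":[0,0,0.1],"rotation":[0,0,0],"gripper":0},{"delta_pos":[0,0,0.3],"rotation":[0,0,0],"gripper":0},{"delta_pos":[0,0,0.38],"rotation":[0,0,0],"gripper":0.3},{"delta_pos":[0,0,0.38],"rotation":[0,0,0],"gripper":0.5},{"delta_pos":[0,0,0.38],"rotation":[0,0,0],"gripper":0.5},{"delta_pos":[0,0,0.38],"rotation":[0,0,0],"gripper":0.5},{"delta_pos":[0,0,0.2],"rotation":[0,0,0],"gripper":0.5},{"delta_pos":[0.09,-0.32,0],"rotation":[0,0,0],"gripper":0.5},{"delta_pos":[0.09,-0.32,0],"rotation":[0,0,0],"gripper":0.5},{"delta_pos":[0.09,-0.32,0],"rotation":[0,0,0],"gripper":0.5},{"delta_pos":[0.09,-0.32,0],"rotation":[0,0,0],"gripper":0.5},{"delta_pos":[0.09,-0.32,0],"rotation":[0,0,0],"gripper":0.5},{"delta_pos":[0.09,-0.32,0],"rotation":[0,0,0],"gripper":0.5},{"delta_pos":[0.09,-0.32,0],"rotation":[0,0,0],"gripper":0.5},{"delta_pos":[0,-0.32,0],"rotation":[0,0,0],"gripper":0.5},{"delta_pos":[0,-0.32,0],"rotation":[0,0,0],"gripper":0.5},{"delta_pos":[0,-0.32,0],"rotation":[0,0,0],"gripper":0.5},{"delta_pos":[0,0,0],"rotation":[0,0,0],"gripper":0.5}]}}

```text
t: 10.28
ee_pos: [0.4925, -0.026, 0.241]
ee_rot: [-0.001, 0.271, 0.963, -0.001]
contact_force: [0.9, -0.2, -0.6]
grip_width: 0.505
finger_force: 0.0
```

```bash
python3 - <<'E'
from h import *
s=snap("side");m=cv2.inRange(cv2.cvtColor(s["image"],cv2.COLOR_RGB2HSV),(105,150,60),(125,255,255))[285:325,320:360]
v,u=np.nonzero(m);print(len(v),v.min()+285,v.max()+285,u.min()+320,u.max()+320)
w=snap("wrist");st=env.read_state();print(st["ee_pos"],np.round(st["q"],3))
# lamp in wrist view: red/green marks on chrome z=.12, brass z=.14
hsv=cv2.cvtColor(w["image"],cv2.COLOR_RGB2HSV)
for n,lo,hi,z in(("red",(0,150,90),(6,255,255),.12),("green",(45,120,60),(85,255,255),.12),("brass",(18,130,120),(32,255,255),.14)):
    k,l,sm,c=cv2.connectedComponentsWithStats(cv2.inRange(hsv,lo,hi))
    for i in range(1,k):
        if sm[i,4]>20:
            p=plane(w,c[i],z)[0]
            if abs(p[1])<.15 and p[0]>.45: print(n,sm[i,4],c[i].round(1),p.round(4))
save("wrist3",w["image"])
E
```

```text
172 300 313 332 346
[ 0.49278463 -0.02103593  0.24129692] [ 0.514  0.161 -0.659  1.948  0.112  1.07   0.834]
red 120 [439.5 236.6] [0.5944 0.052  0.12  ]
red 24 [430.8 251.9] [0.6044 0.038  0.12  ]
red 114 [345.4 271.5] [ 0.5799 -0.0423  0.12  ]
green 135 [414.3 210.6] [0.5587 0.043  0.12  ]
green 32 [412.9 233.8] [0.5788 0.0317 0.12  ]
brass 907 [419.5 252.2] [0.587  0.0273 0.14  ]
```

View pics/wrist3.png

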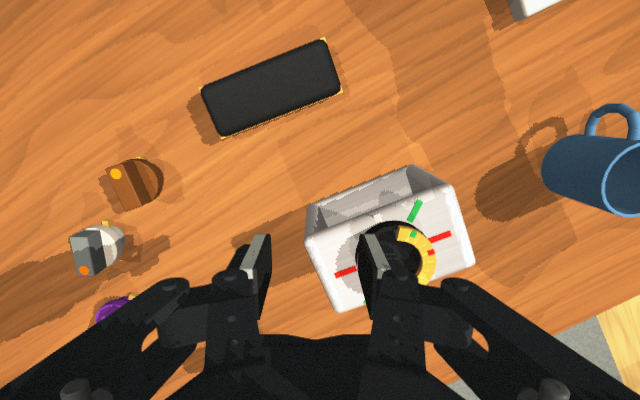

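The button is back up: its blob is identical to before. In the wrist view the lamp's red marks at (439,237) and (345,271) and the green one at (414,211) give centre (0.587, 0.005), yaw -8.7°, which matches the scene camera. Next, above the module.

Emit:
{"op": "send_rows", "data": {"increments": [{"delta_pos":[-0.06,-0.29,0],"rotation":[0,0,0],"gripper":0.55},{"delta_pos":[-0.06,-0.29,0],"rotation":[0,0,0],"gripper":0.55},{"delta_pos":[-0.06,-0.29,0],"rotation":[0,0,0],"gripper":0.55},{"delta_pos":[-0.06,-0.29,0],"rotation":[0,0,0],"gripper":0.55},{"delta_pos":[-0.06,-0.29,0],"rotation":[0,0,0],"gripper":0.55},{"delta_pos":[-0.06,-0.29,0],"rotation":[0,0,0],"gripper":0.55},{"delta_pos":[-0.06,-0.29,0],"rotation":[0,0,0],"gripper":0.55},{"delta_pos":[-0.06,-0.29,0],"rotation":[0,0,0],"gripper":0.55},{"delta_pos":[-0.06,-0.29,0],"rotation":[0,0,0],"gripper":0.55},{"delta_pos":[-0.06,-0.29,0],"rotation":[0,0,0],"gripper":0.55},{"delta_pos":[0,0,-0.3],"rotation":[0,0,0],"gripper":0.55},{"delta_pos":[0,0,-0.3],"rotation":[0,0,0],"gripper":0.55},{"delta_pos":[0,0,-0.3],"rotation":[0,0,0],"gripper":0.55},{"delta_pos":[0,0,-0.3],"rotation":[0,0,0],"gripper":0.55},{"delta_pos":[0,0,-0.25],"rotation":[0,0,0],"gripper":0.55},{"delta_pos":[0,0,0],"rotation":[0,0,0],"gripper":0.55},{"delta_pos":[0,0,0],"rotation":[0,0,0],"gripper":0.55}]}}

```text
t: 11.8
ee_pos: [0.4332, -0.3084, 0.0961]
ee_rot: [-0.001, 0.267, 0.964, 0.001]
contact_force: [0.8, -0.7, -0.1]
grip_width: 0.548
finger_force: 0.0
```

```bash
python3 - <<'E'
from h import *
w=snap("wrist");st=env.read_state();print(st["ee_pos"],st["ee_rot"],st["grip_width"])
Q,uv,h=bar(w,(260,370,100,300),.05,.064)
k=((h[:,1]<60)&(h[:,2]<190))|(h[:,1]>180); Q=Q[k]
m=np.array([.433,-.314,.057]);Q=Q[np.linalg.norm(Q-m,axis=1)<.032]
print(len(Q),cv2.minAreaRect(Q[:,:2].astype(np.float32)*1000),Q.mean(0))
x=Q[:,:2]-Q[:,:2].mean(0);ev=np.linalg.eigh(x.T@x/len(x));print(np.degrees(np.arctan2(*ev[1][::-1,1])),np.sqrt(12*ev[0]))
uv=np.array([(u,v) for v in range(150,300,2) for u in range(180,450,2) if w["z_map"][v,u]>0]);P=depth(w,uv)
y=np.array([.515,.857]);x=np.array([-.857,.515]);o=np.array(st["ee_pos"])
L=(P[:,:2]-o[:2])@np.c_[x,y]
for lo in np.arange(.03,.14,.005):
  for sg in(-1,1):
    q=(P[:,2]>=lo)&(P[:,2]<lo+.005)&(np.abs(L[:,0])<.018)&(L[:,1]*sg>.015)&(L[:,1]*sg<.05)
    if q.any(): print(round(lo,3),sg,q.sum(),L[q].mean(0).round(4),(abs(L[q,1]).min()).round(4),uv[q].mean(0).round(0))
E
```

```text
[ 0.43396008 -0.30913129  0.09735393] [2.75856696e-05 2.66979323e-01 9.63702232e-01 2.19753855e-04] 0.5491399402525197
2438 ((432.4149475097656, -313.7472839355469), (21.342662811279297, 52.02198028564453), 57.98468017578125) [ 0.43134829 -0.31325014  0.057     ]
148.1706787050878 [0.02158796 0.05122604]
0.03 -1 202 [-0.     -0.0241] 0.0181 [282. 208.]
0.03 1 84 [-0.0017  0.0183] 0.015 [341. 210.]
0.035 -1 3 [-0.0004 -0.0226] 0.0184 [284. 209.]
0.035 1 1 [0.0007 0.0204] 0.0204 [344. 208.]
0.055 -1 25 [ 0.0001 -0.0154] 0.0151 [292. 219.]
0.105 -1 6 [ 0.0043 -0.0244] 0.0242 [266. 247.]
0.105 1 1 [-0.0056  0.0226] 0.0226 [362. 266.]
0.11 -1 24 [ 0.0031 -0.0249] 0.0242 [264. 253.]
0.11 1 19 [0.0054 0.023 ] 0.0225 [365. 249.]
0.115 -1 44 [ 0.0064 -0.0278] 0.0241 [255. 251.]
0.115 1 48 [0.0073 0.0259] 0.0224 [373. 249.]
0.12 -1 57 [ 0.0065 -0.0282] 0.0241 [253. 256.]
0.12 1 50 [0.0068 0.0264] 0.0224 [376. 255.]
0.125 -1 57 [ 0.0073 -0.0284] 0.0243 [250. 259.]
0.125 1 63 [0.0073 0.0265] 0.0224 [379. 259.]
0.13 -1 61 [ 0.007  -0.0281] 0.0241 [248. 265.]
0.13 1 63 [0.0068 0.0266] 0.0225 [381. 266.]
0.135 -1 67 [ 0.0087 -0.0282] 0.0242 [245. 267.]
0.135 1 66 [0.0082 0.0262] 0.0224 [383. 268.]
0.14 -1 52 [ 0.0086 -0.0259] 0.024 [248. 274.]
0.14 1 51 [0.0092 0.0244] 0.0224 [381. 272.]
```

Fingers and bar measured in the same view: centre offset is (-1.5, -4) mm and the tips sit 10 mm behind the reported TCP. I shift, lower 66 mm and grip.

Emit:
{"op": "send_rows", "data": {"increments": [{"delta_pos":[-0.015,-0.04,0],"rotation":[0,0,-0.03],"gripper":0.55},{"delta_pos":[0,0,-0.2],"rotation":[0,0,0],"gripper":0.55},{"delta_pos":[0,0,-0.2],"rotation":[0,0,0],"gripper":0.55},{"delta_pos":[0,0,-0.15],"rotation":[0,0,0],"gripper":0.55},{"delta_pos":[0,0,-0.1],"rotation":[0,0,0],"gripper":0.55},{"delta_pos":[0,0,0],"rotation":[0,0,0],"gripper":0.55},{"delta_pos":[0,0,0],"rotation":[0,0,0],"gripper":0.55}]}}

```text
t: 12.43
ee_pos: [0.4321, -0.3141, 0.0324]
ee_rot: [0.0, 0.275, 0.961, -0.0]
contact_force: [-0.5, -0.4, -0.1]
grip_width: 0.553
finger_force: 0.0
```

Emit:
{"op": "send_rows", "data": {"force": 50, "increments": [{"delta_pos":[0,0,0],"rotation":[0,0,0],"gripper":0.35},{"delta_pos":[0,0,0],"rotation":[0,0,0],"gripper":0.3},{"delta_pos":[0,0,0],"rotation":[0,0,0],"gripper":0.25},{"delta_pos":[0,0,0],"rotation":[0,0,0],"gripper":0.1},{"delta_pos":[0,0,0],"rotation":[0,0,0],"gripper":0.0},{"delta_pos":[0,0,0],"rotation":[0,0,0],"gripper":0.0},{"delta_pos":[0,0,0],"rotation":[0,0,0],"gripper":0.0},{"delta_pos":[0,0,0],"rotation":[0,0,0],"gripper":0.0}]}}

```text
t: 13.1
ee_pos: [0.4324, -0.3141, 0.0326]
ee_rot: [0.001, 0.275, 0.962, -0.0]
contact_force: [0.3, 1.0, 9.3]
grip_width: 0.243
finger_force: 49.0
```

Emit:
{"op": "send_rows", "data": {"increments": [{"delta_pos":[0,0,0.1],"rotation":[0,0,0],"gripper":0},{"delta_pos":[0,0,0.3],"rotation":[0,0,0],"gripper":0},{"delta_pos":[0,0,0.35],"rotation":[0,0,0],"gripper":0},{"delta_pos":[0,0,0.35],"rotation":[0,0,0],"gripper":0},{"delta_pos":[0,0,0.35],"rotation":[0,0,0],"gripper":0},{"delta_pos":[0,0,0.3],"rotation":[0,0,0],"gripper":0},{"delta_pos":[0.129,0.266,0],"rotation":[0,0,0.081],"gripper":0},{"delta_pos":[0.129,0.266,0],"rotation":[0,0,0.081],"gripper":0},{"delta_pos":[0.129,0.266,0],"rotation":[0,0,0.081],"gripper":0},{"delta_pos":[0.129,0.266,0],"rotation":[0,0,0.081],"gripper":0},{"delta_pos":[0.129,0.266,0],"rotation":[0,0,0.081],"gripper":0},{"delta_pos":[0.129,0.266,0],"rotation":[0,0,0.081],"gripper":0},{"delta_pos":[0.129,0.266,0],"rotation":[0,0,0.081],"gripper":0},{"delta_pos":[0.129,0.266,0],"rotation":[0,0,0.081],"gripper":0},{"delta_pos":[0.129,0.266,0],"rotation":[0,0,0.081],"gripper":0},{"delta_pos":[0.129,0.266,0],"rotation":[0,0,0.081],"gripper":0},{"delta_pos":[0.129,0.266,0],"rotation":[0,0,0],"gripper":0},{"delta_pos":[0.129,0.266,0],"rotation":[0,0,0],"gripper":0},{"delta_pos":[0,0,0],"rotation":[0,0,0],"gripper":0},{"delta_pos":[0,0,0],"rotation":[0,0,0],"gripper":0}]}}

```text
t: 14.77
ee_pos: [0.5866, 0.0074, 0.2071]
ee_rot: [-0.0, 0.074, 0.997, 0.0]
contact_force: [0.9, -0.6, -1.6]
grip_width: 0.246
finger_force: 49.5
```

```bash
python3 - <<'E'
from h import *
w=snap("wrist");a=snap("scene");b=snap("side");st=env.read_state();print(st["ee_pos"],st["ee_rot"],st["grip_width"],np.round(st["q"],2))
A=cv2.resize(a["image"][150:250,270:370],(300,300),interpolation=3);B=cv2.resize(b["image"][110:210,250:350],(300,300),interpolation=3);C=cv2.resize(w["image"][100:300,220:420],(300,300))
W=cv2.resize(w["image"],(480,300));save("hold",np.vstack([np.hstack([A,B]),np.hstack([C,np.zeros((300,300,3),np.uint8)])])[:600])
d=st["ee_pos"][2]-.0326
for n,s in(("a",a),("b",b)):
  # white head in picture by depth near the head level
  r=proj(s,[[*st["ee_pos"][:2],d+.026]])[0].astype(int);hsv=cv2.cvtColor(s["image"],cv2.COLOR_RGB2HSV)
  uv=np.array([(u,v) for v in range(r[1]-35,r[1]+35) for u in range(r[0]-35,r[0]+35) if s["z_map"][v,u]>0]);P=depth(s,uv)
  H=hsv[uv[:,1],uv[:,0]]
  for z in np.arange(d-.01,d+.06,.01):
    k=(P[:,2]>=z)&(P[:,2]<z+.01)&(np.hypot(*(P[:,:2]-st["ee_pos"][:2]).T)<.04)
    if k.any(): print(n,round(z-d,3),k.sum(),P[k].mean(0).round(4),np.median(H[k],0),uv[k].min(0),uv[k].max(0))
E
```

```text
[0.58610992 0.00437453 0.20681714] [-4.96828604e-05  7.63400628e-02  9.97081773e-01 -3.60592550e-04] 0.2395563614306496 [ 0.4   0.36 -0.65  1.79  0.25  1.07  1.08]
a -0.01 1 [ 0.5969 -0.009   0.173 ] [ 0.  8. 91.] [317 209] [317 209]
a 0.0 53 [ 6.054e-01 -4.000e-04  1.794e-01] [ 17.  32. 120.] [314 205] [330 212]
a 0.01 22 [0.6073 0.     0.187 ] [ 10.   22.  108.5] [313 203] [330 208]
a 0.02 80 [ 0.608  -0.0027  0.1996] [ 11.   39.5 133.5] [310 195] [334 205]
a 0.03 165 [0.5992 0.0014 0.2077] [ 11.  36. 145.] [310 189] [334 203]
a 0.04 51 [ 6.077e-01 -1.000e-04  2.196e-01] [10. 31. 79.] [313 188] [331 199]
a 0.05 191 [0.5962 0.0049 0.2306] [12. 26. 90.] [311 178] [333 195]
a 0.06 62 [0.593  0.0044 0.2394] [10. 54. 60.] [311 178] [333 191]
b -0.01 3 [0.5829 0.0203 0.1731] [ 16.  85. 152.] [301 171] [308 171]
b 0.0 60 [0.5816 0.018  0.1792] [ 14.   52.  157.5] [294 164] [315 171]
b 0.01 21 [0.5806 0.0236 0.1883] [ 11.  26. 140.] [295 164] [312 168]
b 0.02 70 [0.5812 0.0264 0.1993] [ 11.   40.  178.5] [294 160] [315 167]
b 0.03 132 [0.586  0.0201 0.2081] [ 11.  39. 184.] [293 154] [315 164]
b 0.04 57 [0.5829 0.0165 0.2193] [ 15.  10. 101.] [293 151] [315 158]
b 0.05 118 [0.5815 0.0131 0.2294] [ 15.   10.  101.5] [293 145] [315 156]
b 0.06 52 [0.5831 0.0164 0.2395] [16. 15. 51.] [297 141] [311 153]
```

View pics/hold.png

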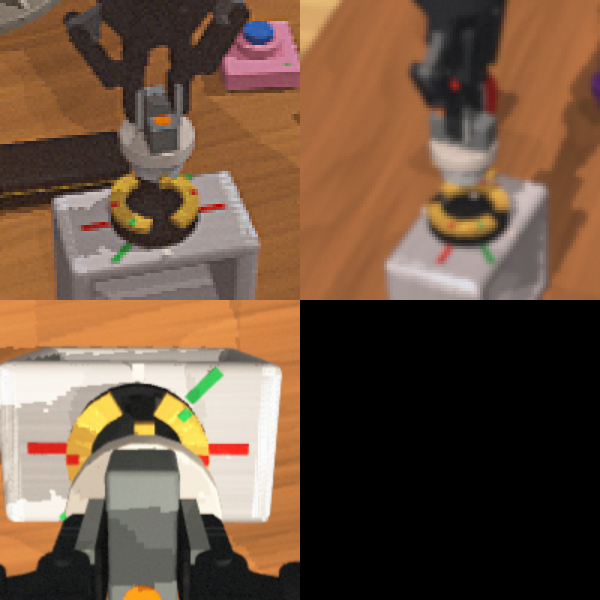

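The module is held over the socket. In the scene crop the bar is in line with the gaps. In the wrist crop a lug at (145,428) lies in the gap, and the bar and dot are centred. I check the centring numerically.

```bash
python3 - <<'E'
from h import *
w=snap("wrist");st=env.read_state();print(st["ee_pos"],2*np.degrees(np.arctan2(st["ee_rot"][2],st["ee_rot"][1])))
hsv=cv2.cvtColor(w["image"],cv2.COLOR_RGB2HSV)
def cc(lo,hi,z,mn=15):
    k,l,sm,c=cv2.connectedComponentsWithStats(cv2.inRange(hsv,lo,hi))
    return [(sm[i,4],c[i].round(1),plane(w,c[i],z)[0].round(4)) for i in range(1,k) if sm[i,4]>mn and 220<c[i][0]<420 and 100<c[i][1]<310]
d=st["ee_pos"][2]-.0326
for r in cc((0,150,90),(6,255,255),.12):print("red",*r)
for r in cc((45,120,60),(85,255,255),.12):print("green",*r)
for r in cc((7,190,200),(16,255,255),d+.057):print("dot",*r)
print("bar far end",depth(w,[(308,206),(315,206),(322,206)]).round(4),plane(w,[(314.7,200.7)],d+.057).round(4))
print("lug top end",plane(w,[(316.7,184)],d+.007),"depth",depth(w,[(316,186)]))
E
```

```text
[0.58612579 0.00422326 0.20677005] 171.21782193433577
red 183 [255.  198.9] [ 0.5796 -0.0434  0.12  ]
red 183 [376.4 199. ] [0.5943 0.0523 0.12  ]
red 47 [272.3 206.4] [ 0.5877 -0.0309  0.12  ]
red 45 [359.3 206.4] [0.5984 0.0381 0.12  ]
green 202 [359.9 156.5] [0.5585 0.0431 0.12  ]
green 51 [347.4 176.5] [0.5726 0.0317 0.12  ]
dot 34 [315.9 292.7] [0.6    0.0022 0.2312]
bar far end [[0.5612 0.0044 0.2196]
 [0.561  0.0078 0.2217]
 [0.5622 0.0109 0.2194]] [[0.5557 0.0084 0.2312]]
lug top end [[0.56042915 0.00891509 0.18117005]] depth [[0.5613797  0.00835275 0.18190634]]
```

Emit:
{"op": "send_rows", "data": {"increments": [{"delta_pos":[0.01,0.002,-0.1],"rotation":[0,0,0],"gripper":0},{"delta_pos":[0,0,-0.1],"rotation":[0,0,0],"gripper":0},{"delta_pos":[0,0,-0.1],"rotation":[0,0,0],"gripper":0},{"delta_pos":[0,0,-0.04],"rotation":[0,0,0],"gripper":0},{"delta_pos":[0,0,-0.03],"rotation":[0,0,0],"gripper":0},{"delta_pos":[0,0,-0.03],"rotation":[0,0,0],"gripper":0},{"delta_pos":[0,0,0],"rotation":[0,0,0],"gripper":0}]}}

```text
t: 15.55
ee_pos: [0.5873, 0.0056, 0.166]
ee_rot: [-0.0, 0.076, 0.997, 0.0]
contact_force: [0.2, 0.4, -1.3]
grip_width: 0.242
finger_force: 49.5
```

Emit:
{"op": "send_rows", "data": {"increments": [{"delta_pos":[0,0,-0.03],"rotation":[0,0,0],"gripper":0},{"delta_pos":[0,0,-0.03],"rotation":[0,0,0],"gripper":0},{"delta_pos":[0,0,-0.015],"rotation":[0,0,0],"gripper":0},{"delta_pos":[0,0,0],"rotation":[0,0,0],"gripper":0}]}}

```text
t: 15.88
ee_pos: [0.5873, 0.0056, 0.1587]
ee_rot: [-0.0, 0.076, 0.997, -0.0]
contact_force: [-0.3, -0.3, -1.6]
grip_width: 0.238
finger_force: 49.5
```

Emit:
{"op": "send_rows", "data": {"increments": [{"delta_pos":[0,0,-0.015],"rotation":[0,0,0],"gripper":0},{"delta_pos":[0,0,-0.01],"rotation":[0,0,0],"gripper":0},{"delta_pos":[0,0,0],"rotation":[0,0,0],"gripper":0}]}}

```text
t: 16.13
ee_pos: [0.5876, 0.0056, 0.1567]
ee_rot: [0.0, 0.076, 0.997, -0.0]
contact_force: [-0.6, -0.0, 1.1]
grip_width: 0.245
finger_force: 49.7
```

Emit:
{"op": "send_rows", "data": {"increments": [{"delta_pos":[0,0,-0.006],"rotation":[0,0,0],"gripper":0},{"delta_pos":[0,0,0],"rotation":[0,0,0],"gripper":0},{"delta_pos":[0,0,0],"rotation":[0,0,0],"gripper":0}]}}

```text
t: 16.38
ee_pos: [0.5878, 0.0057, 0.1566]
ee_rot: [0.0, 0.076, 0.997, -0.0]
contact_force: [-1.2, 0.4, 8.6]
grip_width: 0.241
finger_force: 50.7
```

Seated: the hard stop is at exactly the expected height (TCP 0.1566). Now turn clockwise by π/4.

Emit:
{"op": "send_rows", "data": {"force": 70, "increments": [{"delta_pos":[0,0,0],"rotation":[0,0,0],"gripper":0},{"delta_pos":[0,0,0],"rotation":[0,0,-0.13],"gripper":0},{"delta_pos":[0,0,0],"rotation":[0,0,-0.13],"gripper":0},{"delta_pos":[0,0,0],"rotation":[0,0,-0.13],"gripper":0},{"delta_pos":[0,0,0],"rotation":[0,0,-0.13],"gripper":0},{"delta_pos":[0,0,0],"rotation":[0,0,-0.13],"gripper":0},{"delta_pos":[0,0,0],"rotation":[0,0,-0.13],"gripper":0},{"delta_pos":[0,0,0],"rotation":[0,0,-0.13],"gripper":0},{"delta_pos":[0,0,0],"rotation":[0,0,-0.13],"gripper":0},{"delta_pos":[0,0,0],"rotation":[0,0,-0.13],"gripper":0},{"delta_pos":[0,0,0],"rotation":[0,0,-0.13],"gripper":0},{"delta_pos":[0,0,0],"rotation":[0,0,-0.13],"gripper":0},{"delta_pos":[0,0,0],"rotation":[0,0,-0.13],"gripper":0},{"delta_pos":[0,0,0],"rotation":[0,0,0],"gripper":0},{"delta_pos":[0,0,0],"rotation":[0,0,0],"gripper":0},{"delta_pos":[0,0,0],"rotation":[0,0,0],"gripper":0}]}}

```text
t: 17.72
ee_pos: [0.5878, 0.005, 0.1567]
ee_rot: [0.001, 0.449, 0.893, -0.0]
contact_force: [-1.2, -3.3, 7.4]
grip_width: 0.237
finger_force: 70.7
```

```bash
python3 - <<'E'
from h import *
w=snap("wrist");a=snap("scene");b=snap("side");st=env.read_state()
print(st["ee_pos"],2*np.degrees(np.arctan2(st["ee_rot"][2],st["ee_rot"][1])),st["contact_force"],st["torque"],st["finger_force"])
A=cv2.resize(a["image"][170:250,280:360],(300,300),interpolation=3);B=cv2.resize(b["image"][130:210,265:345],(300,300),interpolation=3);C=cv2.resize(w["image"][90:310,200:440],(327,300))
D=np.zeros((300,273,3),np.uint8);save("end",np.vstack([np.hstack([A,B]),np.hstack([C,D])]))
E
```

```text
[0.58783046 0.00494209 0.15666028] 126.58443432671436 [-2.01387903 -3.36616524  9.48360048] [-0.91786617  0.61218185  0.11924864] 70.70778965950012
```

View pics/end.png

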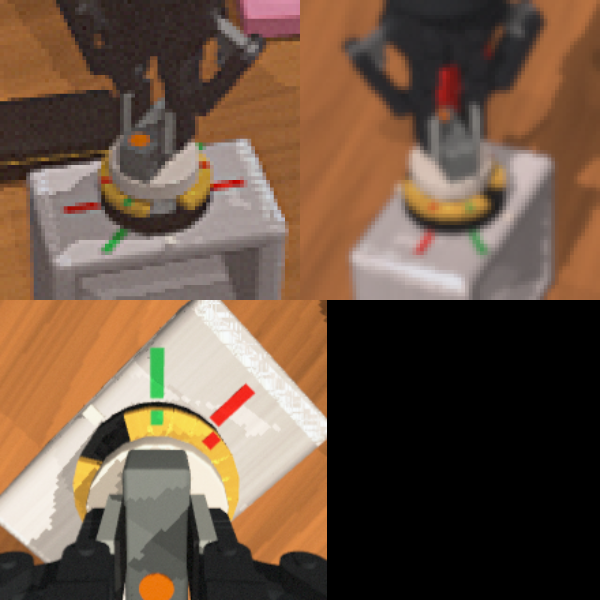

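The final view shows the bar (centre line x≈157), orange dot (157,588) and green stripe (157,372) in one line. The head sits just above the brass rim, the grip holds at 70 N, and there is no click. I hand in.

```bash
python3 -c "
from plant import env
print(env.finish_job())"
```

```text
the job is handed in; nothing more can be done
None
```

I pressed the test button fully down and it came back up; the module is seated in the socket, turned to the green marks without clicking, and still held by the gripper, and the job is handed in (no verdict was returned).

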